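Open the filler port of the turntable gearbox

ROBOT

A 6-joint arm with a two-finger parallel gripper is mounted at the origin on the work surface. World frame = base frame: x ahead of the robot, y to its left, z up, the work surface at z = 0. Lengths are in mm, angles in degrees, forces in N, time in s.
With the tool pointing down it reaches from about 350 to 850 mm from the base axis. Payload 8.1 kg.
Tool frame: the origin (TCP) lies at the very end of the fingers, on their centre line; the grasp point (between the pads) lies 19 mm behind it (r.grip_depth is the distance from the TCP to the grasp point, in mm); z points along the fingers, y is the direction in which the jaws open and shut (so a half turn about z gives the same grasp; the last joint's range is limited). The gripper opens to 85 mm and grips with 20 to 120 N. Pads are 22 mm wide; open, the fingers measure 114 mm over their backs; the gripper's body (76 mm by 85 mm) begins 54 mm behind the grasp point. The pads swing forward as they close: fully open they stand 13 mm farther back than shut.
Start: joints at [-73.19, 7.471, 85.268, -0, 87.261, -4.893], TCP at [221.903, -557.462, 231.292] pointing down, gripper open.
Joint ranges: [-169.43, 169.43], [-51.17, 129.36], [1.28, 143.12], [-76.62, 256.62], [0, 156.53], [-152.29, 152.29]. Speed limits (degrees/s): [136.94, 136.94, 159.86, 180, 180, 180].

INTERFACE

Orientations are given as [roll, pitch, yaw] about the fixed x, y, z axes, in that order (R = Rz(yaw) Ry(pitch) Rx(roll)).
In Python, from bench import status, viewer, hand_in, r gives the robot as it stands.
- The arm moves only by the shell command python3 -m crank 'ROWS' [OPENING] [FORCE]. ROWS is a JSON object of lists of equal length, an entry for each row: "slide": the shift along the tool's x, y, z in m, a list of three; "twist": the turn about the tool's z in rad. A call has 1 to 8 rows; each row shifts and turns the commanded pose from where the row before left it, along the tool's axes as they then stand; what a row does not reach is not made up. A row lasts 1/10 s, in which the tool goes at most 50 mm and 8.59 degrees, less where a joint would pass 70% of its speed; a pose out of reach is approached as far as the arm can. A call with a gripper value outside its range is refused whole. OPENING is the closure, from 0 (fully open) to 1 (shut), set as the call begins (- or left out, the last holds). The fingers move at their own pace and stop on an object; FORCE is the grip in N (left out, the last holds). Time passes only in rows, so rows that do not move let the fingers close. It gives the time, the measured TCP pose, the force and the opening at its end, in the units of the state.
- status.sense(): the state, without advancing time (a new reading comes with each control period).
- viewer.snapshot(name): name is "side" or "top"; returns a dict with "img" (480x640x3 uint8, red, green, blue), "fx", "fy", "cx", "cy" (pixels), "k1" (the pictures are not rectified: a ray, as slopes to the right and down, at radius r is drawn at 1 + k1 r^2 times it, then the intrinsics apply), "R" (3x3) and "t" (3): a world point X has camera coordinates R X + t. Camera axes: x right, y down, z forward; pixel columns grow to the right and rows downward; lengths in mm; the calibration is good to about 2 mm. A picture is of the moment at which its call begins. There is no depth.
- hand_in(): hands the job in, once; it reports no verdict.
The state is a dict: "time": time; "joint_pos": joint angles; "qd": joint speeds; "joint_efforts": joint torques, N m; "tool_pos": TCP position; "tcp_rot": TCP orientation; "ft_force": force on the tool from outside, world axes, zero at the start; "wrist_torque": the same for the moment, N m; "finger_gap": finger opening in mm.
Only numpy, scipy, OpenCV 4.12 (cv2) and the standard library are available. Lean on these libraries where they do the work, as an engineer would, in place of code of your own. Each camera call takes 0.05 s, during which the arm holds its last target.

TASK

On the welding bench, unscrew the yellow filler cap of the blue gearbox anticlockwise until its black pointer meets the white mark beside its port, lift it clear and set it down gently, upright and right inside the aluminium tray, then let go. Leave the black breather cap in its port.

Things in the scene. Friction and masses are not known exactly. Their poses are not given: they have to be found in the camera images.
- filler_cap: Yellow ribbed screw cap, 56 mm across, 38 mm tall, about 0.12 kg, hollow; grip any diameter. In either gearbox port, rim 1.5 mm above the housing top. Origin on its axis at the rim's underside, z up; black pointer stripe along its +x. Starts 85 to 140 deg clockwise (from above) of release (its +x along the gearbox's +x). Turns easily with 4 mm vertical play: no need to raise it while turning.
- breather_cap: Black cap of the same form and size with a white pointer stripe, in the other port; stays. Origin as for the yellow cap. Both caps: free to lift straight up only within about 20 deg of release, with a stop 25 deg anticlockwise past it; elsewhere a thread lip holds them. Two short turns with a fresh grip between do it. Lifting 35 mm clears the neck.
- gearbox: Blue housing, bolted down, 180 (x) by 240 mm (y), flat top 80 mm above the bench; grey motor, 71 mm across and 140 mm long, at its +y end, lower than the top. Origin: centre of the underside. Necks on the top at x 0, y -65 and +65 mm, 42 mm over the thread lip, 26 mm tall; a white mark on the +x side of each shows release.
- tray: Aluminium tray with a dark mat, fixed, 180 by 180 mm outside, walls 4 mm thick and 20 mm high. Origin: centre of the underside, on the bench; inner floor 5 mm above it.
Things that resemble listed ones, but are neither listed nor needed, are in the scene too. There is more than one size of the filler_cap; the job needs the middle-sized.

How it is judged:
By the outcome, as a careful person would: the job done as asked, in the order asked, and still so for the second after the job is handed in, with the robot touching nothing.
It also fails if it takes over 58 s, if anything falls off the work surface, if the arm or the gripper's body presses on something with over 40 N, if the wrist force passes 120 N, or if a joint passes its speed limit or range.

## Working session

There is one attempt and no reset: what is moved stays moved. The work goes in short steps, Python scripts to look and compute and a shell command to move; the robot and the scene stay as the last step left them, time stands still between calls to the robot, and variables do not carry over. Pictures are saved under pics/ and viewed, and the job is handed in when it is done.

```bash
ls; mkdir -p pics; python3 - <<'E'
from bench import status, viewer, r
import cv2,pickle
print(status.sense())
for n in("side","top"):
    s=viewer.snapshot(n); pickle.dump(s,open(f"pics/{n}0.pkl","wb"))
    cv2.imwrite(f"pics/{n}0.png",s["img"][:,:,::-1])
    print(n,{k:s[k] for k in s if k!="img"})
E
```

```text
pics
{'time': 0.0, 'joint_pos': array([-7.31899458e+01,  7.51680000e+00,  8.53305026e+01, -6.44672410e-04,
        8.72629349e+01, -4.89318636e+00]), 'qd': array([-0.02476718,  0.00834679, -0.06799949,  0.0002835 , -0.01126446,
       -0.04737448]), 'joint_efforts': array([ 5.98380357e-04, -5.69389808e+01, -5.00555634e+01, -2.62150215e-04,
        1.48413889e-02, -1.44993624e-05]), 'tool_pos': array([ 221.72977165, -556.91288164,  230.21509178]), 'tcp_rot': array([-1.79890109e+02, -8.76155026e-03,  2.17032636e+01]), 'ft_force': array([-0.3908015 ,  0.43753474,  0.60223846]), 'wrist_torque': array([0.0147195 , 0.01130796, 0.00885647]), 'finger_gap': 85.49807662030912}
side {'fx': 449.0128080957613, 'fy': 449.0128080957613, 'cx': 319.6076271914217, 'cy': 234.8702542414997, 'k1': -0.016360139599092015, 'R': array([[-0.86015557, -0.50948205, -0.02367331],
       [-0.24123076,  0.4472866 , -0.86124469],
       [ 0.44937747, -0.73509369, -0.50763881]]), 't': array([489.08131525, 185.7378317 , 634.8584485 ])}
top {'fx': 588.7830065218977, 'fy': 588.7830065218977, 'cx': 313.7411793990703, 'cy': 243.82180273848397, 'k1': -0.1146905238017323, 'R': array([[ 3.56907571e-02, -9.99362567e-01, -7.93813032e-04],
       [-9.78893106e-01, -3.47997539e-02, -2.01388344e-01],
       [ 2.01232347e-01,  7.96476055e-03, -9.79511156e-01]]), 't': array([  45.69841222,  553.91728358, 1223.30958751])}
```

View pics/top0.png

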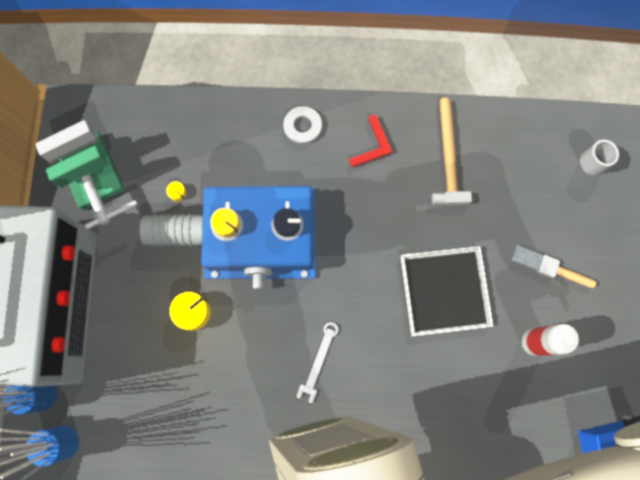

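View pics/side0.png

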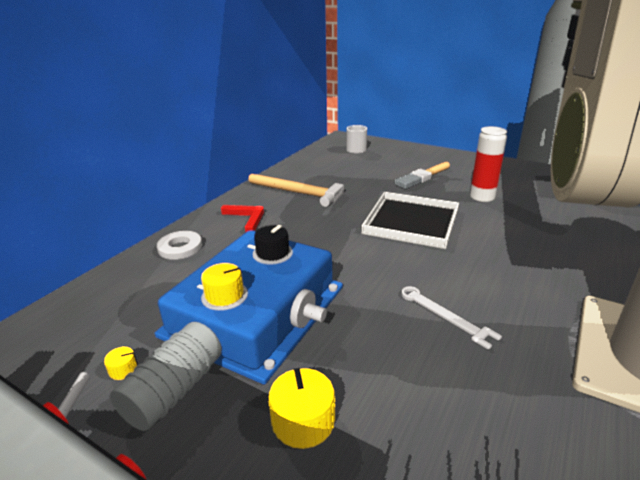

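The top view shows three yellow caps: small at (176,190) on the bench, one in the gearbox port at (226,222), and large at (189,311) on the bench. The one in the port fits, being middle-sized and beside a white mark. The black cap is at (288,222) and the tray at (447,291). I'll confirm with an enlarged crop.

```bash
cat > h.py <<'E'
import numpy as np,cv2,pickle
def K(s): return np.array([[s["fx"],0,s["cx"]],[0,s["fy"],s["cy"]],[0,0,1]]),np.array([s["k1"],0,0,0.])
def ray(s,uv):
    k,d=K(s); p=cv2.undistortPoints(np.array(uv,float).reshape(-1,1,2),k,d).reshape(-1,2)
    D=np.c_[p,np.ones(len(p))]@s["R"]; return -s["R"].T@s["t"],D
def onz(s,uv,z):
    c,D=ray(s,uv); return c+D*((z-c[2])/D[:,2])[:,None]
def proj(s,X):
    k,d=K(s); return cv2.projectPoints(np.array(X,float).reshape(-1,1,3),cv2.Rodrigues(s["R"])[0],np.array(s["t"],float),k,d)[0].reshape(-1,2)
def tri(s1,u1,s2,u2):
    c1,D1=ray(s1,u1);c2,D2=ray(s2,u2);a,b=D1[0],D2[0]
    t=np.linalg.lstsq(np.c_[a,-b],c2-c1,rcond=None)[0]
    p,q=c1+a*t[0],c2+b*t[1]; return (p+q)/2,np.linalg.norm(p-q)
def crop(s,x,y,w,h,name,f=6):
    i=cv2.resize(s["img"][y:y+h,x:x+w],None,fx=f,fy=f,interpolation=cv2.INTER_CUBIC); cv2.imwrite(name,i[:,:,::-1])
E
python3 - <<'E'
from h import *
t=pickle.load(open("pics/top0.pkl","rb"));s=pickle.load(open("pics/side0.pkl","rb"))
crop(t,195,180,130,100,"pics/ct.png"); crop(s,150,215,190,140,"pics/cs.png",4)
for n,S in(("top",t),("side",s)):
    h=cv2.cvtColor(S["img"],cv2.COLOR_RGB2HSV)
    m=cv2.inRange(h,(22,150,90),(38,255,255))
    for c in cv2.findContours(m,0,1)[0]:
        if cv2.contourArea(c)>80: print(n,cv2.boundingRect(c),cv2.contourArea(c),cv2.minEnclosingCircle(c))
    m=cv2.inRange(h,(100,150,60),(125,255,255)); m[:150]=0
    for c in cv2.findContours(m,0,1)[0]:
        if cv2.contourArea(c)>3000: 
            print(n,"blue",cv2.approxPolyDP(c,5,True).reshape(-1,2).tolist())
E
```

```text
top (169, 291, 41, 40) 1162.0 ((189.3429412841797, 310.62103271484375), 20.48166847229004)
top (212, 209, 27, 27) 503.5 ((225.0, 222.0), 13.601571083068848)
top (167, 182, 19, 19) 259.0 ((175.6923065185547, 190.6923065185547), 9.87805461883545)
top blue [[312, 189], [207, 188], [203, 264], [311, 263], [308, 276], [314, 276]]
side (268, 368, 68, 81) 4202.0 ((302.79742431640625, 408.12518310546875), 40.3465690612793)
side (104, 346, 33, 34) 757.5 ((120.0, 362.5), 17.614013671875)
side (202, 264, 41, 42) 1361.5 ((222.62608337402344, 284.23724365234375), 22.615550994873047)
side blue [[251, 231], [159, 299], [164, 324], [155, 335], [164, 340], [189, 321], [200, 321], [220, 340], [216, 363], [265, 383], [314, 321], [300, 329], [289, 323], [296, 293], [309, 288], [325, 307], [342, 285], [331, 279], [330, 253], [289, 241], [293, 254], [285, 262], [256, 262], [246, 247], [255, 244]]
side blue [[0, 320], [297, 150], [0, 150]]
```

View pics/ct.png

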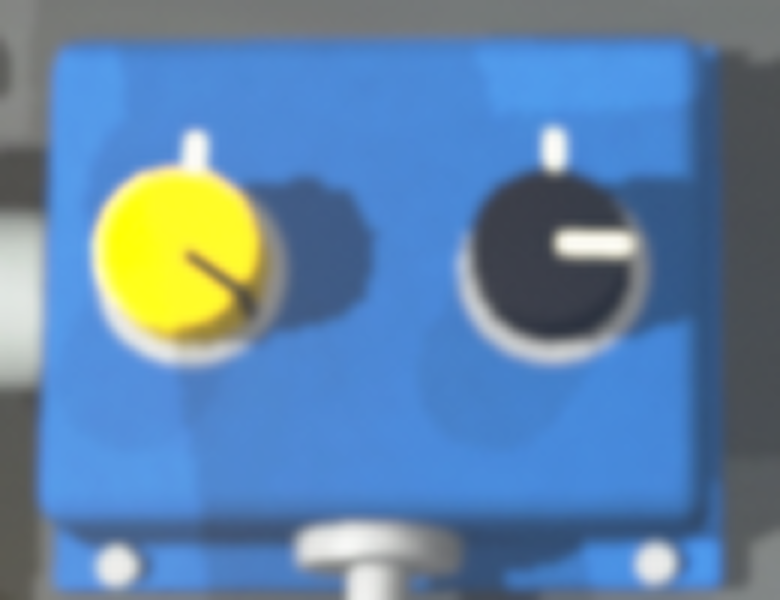

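View pics/cs.png

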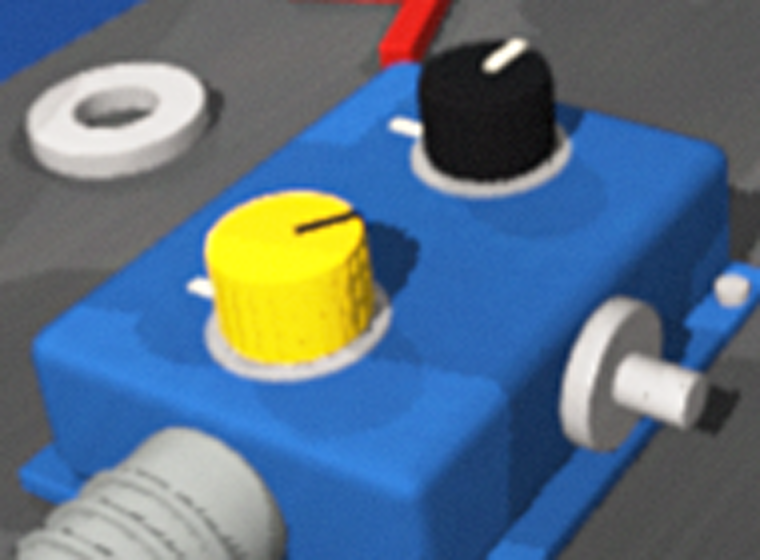

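The crop confirms it: the yellow cap in the +y port is the middle-sized one (27 px, against 41 and 19 px). Its pointer runs from crop (190,255) to (255,305), and the white mark is at crop (195,140).

```bash
python3 - <<'E'
from h import *
t=pickle.load(open("pics/top0.pkl","rb"));s=pickle.load(open("pics/side0.pkl","rb"))
np.set_printoptions(precision=1,suppress=True)
T=lambda x,y:(195+(x+.5)/6-.5,180+(y+.5)/6-.5)
S=lambda x,y:(150+(x+.5)/4-.5,215+(y+.5)/4-.5)
print("tri yellow top",tri(t,T(178,250),s,S(286,240)),"black",tri(t,T(555,252),s,S(486,90)))
p=onz(t,[T(178,250),T(190,255),T(250,302)],119.5);print("top",p,np.degrees(np.arctan2(*(p[2]-p[1])[[1,0]])),np.degrees(np.arctan2(*(p[2]-p[0])[[1,0]])))
p=onz(s,[S(286,240),S(298,231),S(358,212)],119.5);print("side",p,np.degrees(np.arctan2(*(p[2]-p[1])[[1,0]])),np.degrees(np.arctan2(*(p[2]-p[0])[[1,0]])))
p=onz(t,[T(555,252)],119.5);print("blk",p)
m=onz(t,[T(195,140),T(554,140)],80);print("marks",m,"yaw",np.degrees(np.arctan2(*(m[0]-m[1])[[1,0]]))-90)
p=onz(t,[T(55,40),T(697,40),T(38,515),T(697,515)],80);print("corners",p,p.mean(0))
# necks white base ring (collar) & tray
h=cv2.cvtColor(t["img"],cv2.COLOR_RGB2HSV)
m=cv2.inRange(h[235:345,390:505],(0,0,150),(180,60,255))
c=max(cv2.findContours(m,0,1)[0],key=cv2.contourArea)+[390,235]
b=cv2.boxPoints(cv2.minAreaRect(c)); q=onz(t,b,20);print("tray",q,q.mean(0),np.linalg.norm(q-np.roll(q,1,0),axis=1))
print(np.degrees(np.arctan2((q-np.roll(q,1,0))[:,1],(q-np.roll(q,1,0))[:,0])))
# check: project predicted
E
```

```text
tri yellow top (array([580.9, 253.6, 117.8]), np.float64(0.19002758638846123)) black (array([586.8, 122.7, 110.6]), np.float64(0.887837622273132))
top [[580.4 253.2 119.5]
 [578.7 248.9 119.5]
 [562.7 226.9 119.5]] -126.05021653988014 -123.8616761679921
side [[579.1 255.3 119.5]
 [579.1 248.9 119.5]
 [567.6 228.8 119.5]] -119.75130278266992 -113.54545623303603
blk [[584.2 122.  119.5]]
marks [[631.  256.4  80. ]
 [635.4 126.5  80. ]] yaw 1.94085327585222
corners [[667.1 310.3  80. ]
 [674.8  76.3  80. ]
 [491.7 303.3  80. ]
 [500.2  69.9  80. ]] [583.5 189.9  80. ]
tray [[ 543.5 -125.4   20. ]
 [ 574.3 -316.    20. ]
 [ 387.  -336.1   20. ]
 [ 359.  -150.    20. ]] [ 466.  -231.9   20. ] [186.1 193.1 188.3 188.2]
[   7.6  -80.8 -173.9   98.6]
```

```bash
cat >> h.py <<'E'
def to(target,yaw=None):
    from bench import status
    s=status.sense(); a=np.radians(s["tcp_rot"][2]); d=np.array(target)-s["tool_pos"]
    v=[d[0]*np.cos(a)+d[1]*np.sin(a), d[0]*np.sin(a)-d[1]*np.cos(a), -d[2]]
    print("t",round(s["time"],2),"pos",s["tool_pos"].round(1),"rot",s["tcp_rot"].round(1),"gap",round(s["finger_gap"],1),"F",s["ft_force"].round(1),"M",s["wrist_torque"].round(2),"j6",s["joint_pos"][5].round(1))
    print("tool slide mm",np.round(v,1),"" if yaw is None else "twist rad %.3f"%np.radians(-((yaw-s["tcp_rot"][2]+180)%360-180)))
E
python3 -m crank '{"slide":[[0,0,-0.05],[0.0357,-0.035,0],[0.0357,-0.035,0],[0.0357,-0.035,0],[0.0357,-0.035,0],[0.0357,-0.035,0],[0.0357,-0.035,0],[0.0357,-0.035,0]],"twist":[0,0,0,0,0,0,0,0]}' 0 40
python3 -c "
from h import *
to([580.5,254,250],56)"
```

```text
time: 0.9
tool_pos: [363.7, -235.4, 281.0]
tcp_rot: [-180.0, -0.0, 21.7]
ft_force: [1.0, 0.0, 0.1]
finger_gap: 85.4
t 0.9 pos [ 363.7 -235.4  281. ] rot [-180.    -0.    21.7] gap 85.4 F [1.  0.  0.1] M [ 0.    0.02 -0.04] j6 28.6
tool slide mm [ 382.3 -374.7   31. ] twist rad -0.599
```

```bash

python3 -m crank '{"slide":[[0.0355,-0.035,0],[0.0355,-0.035,0],[0.0355,-0.035,0],[0.0355,-0.035,0],[0.0355,-0.035,0],[0.0355,-0.035,0],[0.0355,-0.035,0],[0.0355,-0.035,0]],"twist":[0,0,0,0,0,0,0,0]}'
python3 -m crank '{"slide":[[0.0355,-0.035,0],[0.0355,-0.035,0],[0,0,0],[0,0,0.02],[0,0,0],[0,0,0],[0,0,0],[0,0,0]],"twist":[0,0,-0.14,-0.14,-0.14,-0.14,-0.04,0]}'
python3 -c "
from h import *
to([580.5,254,180],56)"
```

```text
time: 1.7
tool_pos: [524.1, 129.9, 280.9]
tcp_rot: [180.0, 0.0, 21.7]
ft_force: [0.9, -1.2, 0.5]
finger_gap: 85.7
time: 2.5
tool_pos: [563.6, 219.0, 260.7]
tcp_rot: [-180.0, 0.0, 56.1]
ft_force: [-0.4, 0.5, 0.0]
finger_gap: 85.3
t 2.5 pos [563.6 219.  260.7] rot [-180.     0.    56.1] gap 85.3 F [-0.4  0.5  0. ] M [ 0.01 -0.   -0.03] j6 50.3
tool slide mm [38.5 -5.5 80.7] twist rad 0.002
```

```bash

python3 -m crank '{"slide":[[0.0385,-0.0055,0],[0,0,0.04],[0,0,0.04],[0,0,0]],"twist":[0,0,0,0]}'
python3 - <<'E'
from h import *
from bench import viewer
to([580.5,254,88],56)
s=viewer.snapshot("side");crop(s,120,100,240,220,"pics/s1.png",2.5)
E
```

```text
time: 2.9
tool_pos: [576.6, 252.8, 173.6]
tcp_rot: [-179.6, 0.6, 56.0]
ft_force: [-0.8, -1.3, -0.7]
finger_gap: 85.4
t 2.9 pos [576.6 252.8 173.6] rot [-179.6    0.6   56. ] gap 85.4 F [-0.8 -1.3 -0.7] M [-0.01  0.05  0.01] j6 53.0
tool slide mm [ 3.1  2.6 85.6] twist rad 0.000
```

View pics/s1.png

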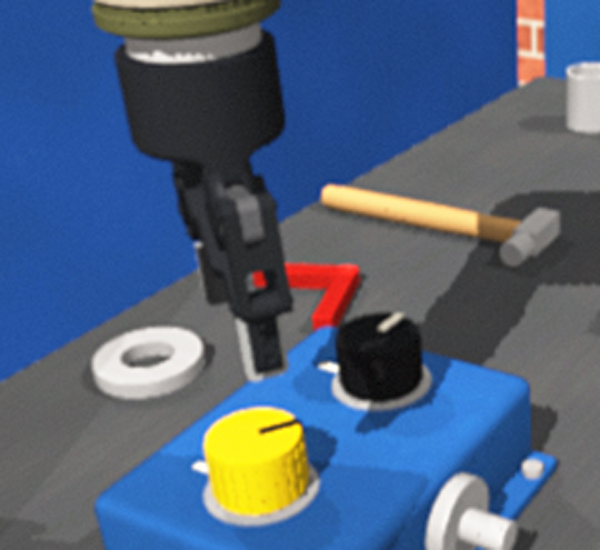

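The gripper hangs above and slightly behind the yellow cap (crop (255,460)) with its fingers clear of it. I'll let it settle and then read the pose again.

```bash

python3 -m crank '{"slide":[[0,0,0],[0,0,0]],"twist":[0,0]}'
python3 - <<'E'
from h import *
to([580.5,254,87],56)
E
```

```text
time: 3.15
tool_pos: [582.4, 254.4, 184.7]
tcp_rot: [179.8, -0.2, 56.0]
ft_force: [0.4, -0.6, 1.3]
finger_gap: 85.6
t 3.15 pos [582.4 254.4 184.7] rot [179.8  -0.2  56. ] gap 85.6 F [ 0.4 -0.6  1.3] M [ 0.03 -0.02  0.03] j6 52.9
tool slide mm [-1.4 -1.3 97.7] twist rad 0.001
```

```bash

python3 -m crank '{"slide":[[0,0,0.01],[0,0,0.02],[0,0,0.02],[0,0,0.015],[0,0,0.01],[0,0,0.005],[0,0,0],[0,0,0]],"twist":[0,0,0,0,0,0,0,0]}'
python3 - <<'E'
from h import *
to([580.5,254,87],56)
E
```

```text
time: 3.95
tool_pos: [581.4, 254.3, 102.2]
tcp_rot: [180.0, -0.1, 56.1]
ft_force: [-0.1, 0.3, 0.6]
finger_gap: 85.5
t 3.95 pos [581.4 254.3 102.2] rot [ 1.80e+02 -1.00e-01  5.61e+01] gap 85.5 F [-0.1  0.3  0.6] M [-0.02  0.    0.02] j6 52.9
tool slide mm [-0.7 -0.6 15.2] twist rad 0.001
```

```bash

python3 -m crank '{"slide":[[0,0,0.007],[0,0,0.007],[0,0,0],[0,0,0]],"twist":[0,0,0,0]}'
python3 -m crank '{"slide":[[0,0,0],[0,0,0],[0,0,0],[0,0,0],[0,0,0],[0,0,0],[0,0,0],[0,0,0]],"twist":[0,0,0,0,0,0,0,0]}' 1 40
python3 - <<'E'
from h import *
from bench import viewer
to([580.5,254,87],56)
s=viewer.snapshot("side");crop(s,120,100,240,220,"pics/s2.png",2.5)
E
```

```text
time: 4.35
tool_pos: [580.4, 254.0, 86.8]
tcp_rot: [-180.0, 0.0, 56.1]
ft_force: [0.4, 0.1, -0.4]
finger_gap: 85.2
time: 5.15
tool_pos: [581.2, 254.2, 88.0]
tcp_rot: [180.0, -0.0, 56.1]
ft_force: [-0.9, -1.8, 5.8]
finger_gap: 55.4
t 5.15 pos [581.2 254.2  88. ] rot [180.   -0.   56.1] gap 55.4 F [-0.9 -1.8  5.8] M [-0.14  0.07  0.  ] j6 52.9
tool slide mm [-0.5 -0.5  1. ] twist rad 0.001
```

View pics/s2.png

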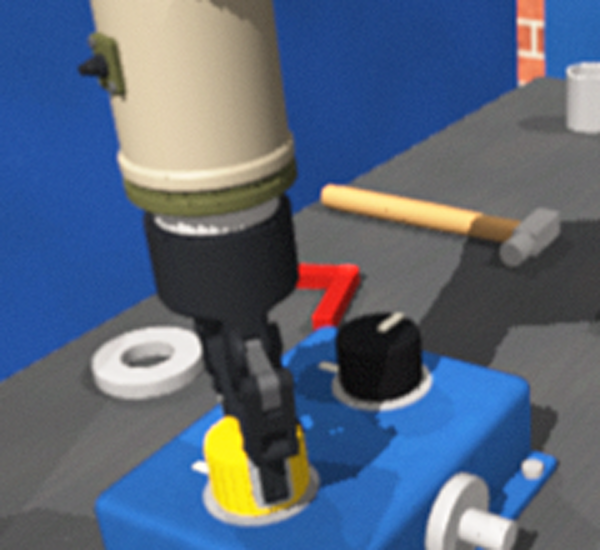

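The fingers hold the cap (gap 55.4 mm, side force about 2 N, so well centred). Now the anticlockwise turn, which is negative about the tool z.

```bash

python3 -m crank '{"slide":[[0,0,0],[0,0,0],[0,0,0],[0,0,0],[0,0,0],[0,0,0],[0,0,0],[0,0,0]],"twist":[-0.07,-0.14,-0.14,-0.14,-0.14,-0.14,-0.14,-0.14]}'
python3 -c "
from h import *
to([580.5,254,87],178)"
```

```text
time: 6.0
tool_pos: [581.8, 253.6, 88.0]
tcp_rot: [179.9, 0.1, 116.5]
ft_force: [2.3, -2.9, 4.8]
finger_gap: 55.7
t 6.0 pos [581.8 253.6  88. ] rot [1.799e+02 1.000e-01 1.165e+02] gap 55.7 F [ 2.3 -2.9  4.8] M [-0.39 -0.32 -0.02] j6 -7.6
tool slide mm [ 0.9 -1.   1. ] twist rad -1.073
```

```bash

python3 -m crank '{"slide":[[0,0,0],[0,0,0],[0,0,0],[0,0,0],[0,0,0],[0,0,0],[0,0,0],[0,0,0]],"twist":[-0.14,-0.14,-0.14,-0.14,-0.14,-0.14,-0.14,-0.05]}'
python3 -m crank '{"slide":[[0,0,0],[0,0,0]],"twist":[0,0]}'
python3 - <<'E'
from h import *
from bench import viewer
to([580.5,254,87],178)
s=viewer.snapshot("side");a=s["img"][200:330,150:310]
t=viewer.snapshot("top");b=t["img"][180:310,180:340]
cv2.imwrite("pics/s3.png",cv2.resize(np.hstack([a,b]),None,fx=2.5,fy=2.5,interpolation=2)[:,:,::-1])
E
```

```text
time: 6.8
tool_pos: [581.9, 254.2, 88.0]
tcp_rot: [180.0, 0.1, 175.5]
ft_force: [3.2, -0.0, 3.3]
finger_gap: 55.3
time: 7.0
tool_pos: [581.7, 254.2, 88.0]
tcp_rot: [180.0, 0.1, 175.1]
ft_force: [3.0, 0.3, 4.9]
finger_gap: 55.5
t 7.0 pos [581.7 254.2  88. ] rot [1.800e+02 1.000e-01 1.751e+02] gap 55.5 F [3.  0.3 4.9] M [ 0.05 -0.53 -0.01] j6 -66.2
tool slide mm [ 1.1 -0.3  1. ] twist rad -0.050
```

View pics/s3.png

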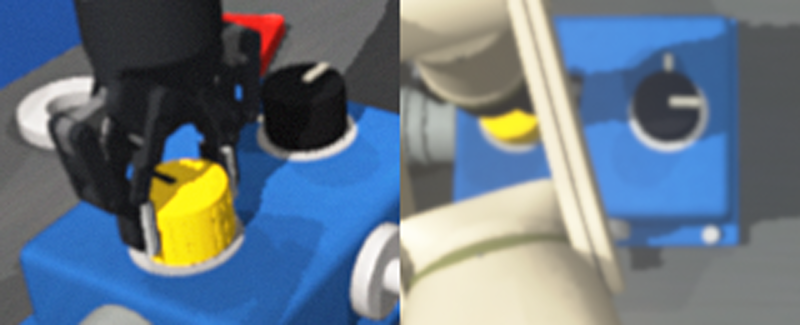

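The side crop shows the pointer, from (175,181) to (153,176), now pointing towards the mark. The black cap is unmoved. Measuring its angle.

```bash
python3 - <<'E'
from h import *
from bench import viewer
s=viewer.snapshot("side");crop(s,195,250,60,60,"pics/s4.png",10)
E
```

```text
(no output)
```

View pics/s4.png

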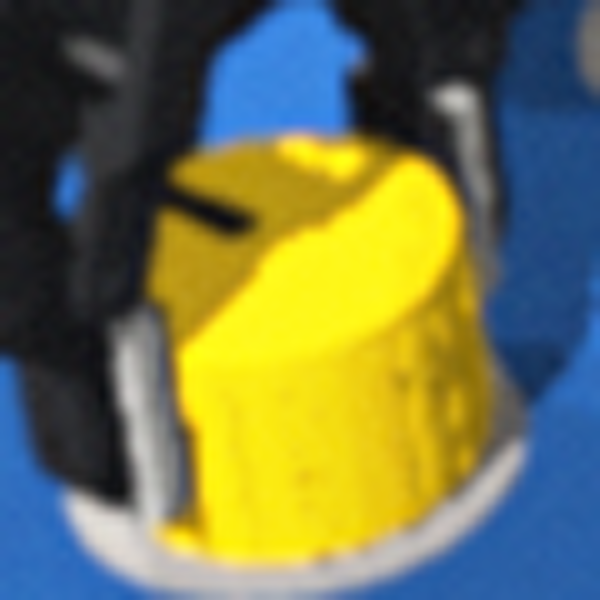

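```bash
python3 - <<'E'
from h import *
s=pickle.load(open("pics/side0.pkl","rb"))
f=lambda x,y:(195+(x+.5)/10-.5,250+(y+.5)/10-.5)
p=onz(s,[f(250,222),f(170,188),f(310,247)],120.5);print(p,np.degrees(np.arctan2(*(p[1]-p[0])[[1,0]])))
# where should the stripe be at release (1.9deg), centre (581,254)
u=np.array([np.cos(np.radians(1.9)),np.sin(np.radians(1.9)),0])
for a in(0,5,10,26): print(a,((proj(s,np.array([581,254,119.5])+a*u)[0]-[195,250])*10).round())
E
```

```text
[[584.94174723 251.95340606 120.5       ]
 [601.23826356 251.05105865 120.5       ]
 [573.06151156 252.52162969 120.5       ]] -3.169263750784879
0 [258. 238.]
5 [231. 229.]
10 [204. 220.]
26 [119. 191.]
```

The pointer is at -3°, release is at +2°, so about 5° remains. I'll finish the turn and start a gentle lift.

```bash

python3 -m crank '{"slide":[[0,0,0],[0,0,0],[0,0,0]],"twist":[-0.05,-0.03,0]}'
python3 -c "
from h import *
to([581,254,95],178)"
python3 -m crank '{"slide":[[0,0,-0.003],[0,0,-0.004],[0,0,-0.005],[0,0,0]],"twist":[0,0,0,0]}' - 50
python3 -c "
from h import *
to([581,254,95],178)"
```

```text
time: 7.45
tool_pos: [581.5, 254.2, 88.0]
tcp_rot: [180.0, 0.1, 179.9]
ft_force: [4.3, -0.3, 5.8]
finger_gap: 55.4
t 7.45 pos [581.5 254.2  88. ] rot [1.800e+02 1.000e-01 1.799e+02] gap 55.4 F [ 4.3 -0.3  5.8] M [ 0.1  -0.62  0.01] j6 -70.9
tool slide mm [ 0.5 -0.2 -7. ] twist rad 0.032
time: 7.85
tool_pos: [581.2, 254.2, 98.8]
tcp_rot: [180.0, 0.0, 179.8]
ft_force: [7.1, 1.0, -2.5]
finger_gap: 55.0
t 7.85 pos [581.2 254.2  98.8] rot [180.    0.  179.8] gap 55.0 F [ 7.1  1.  -2.5] M [ 0.26 -1.25 -0.02] j6 -70.8
tool slide mm [ 0.2 -0.2  3.8] twist rad 0.031
```

```bash

python3 -m crank '{"slide":[[0,0,-0.008],[0,0,-0.01],[0,0,-0.01],[0,0,-0.015],[0,0,-0.02],[0,0,-0.02],[0,0,-0.01],[0,0,0]],"twist":[0,0,0,0,0,0,0,0]}'
python3 - <<'E'
from h import *
from bench import viewer
to([466,-232,192],178)
s=viewer.snapshot("side");crop(s,120,120,230,210,"pics/s5.png",2.8)
E
```

```text
time: 8.65
tool_pos: [581.7, 254.5, 194.8]
tcp_rot: [179.9, 0.2, 179.8]
ft_force: [0.5, 0.4, -1.2]
finger_gap: 54.9
t 8.65 pos [581.7 254.5 194.8] rot [179.9   0.2 179.8] gap 54.9 F [ 0.5  0.4 -1.2] M [ 0.01  0.02 -0.01] j6 -70.8
tool slide mm [ 114.4 -486.8    2.8] twist rad 0.032
```

View pics/s5.png

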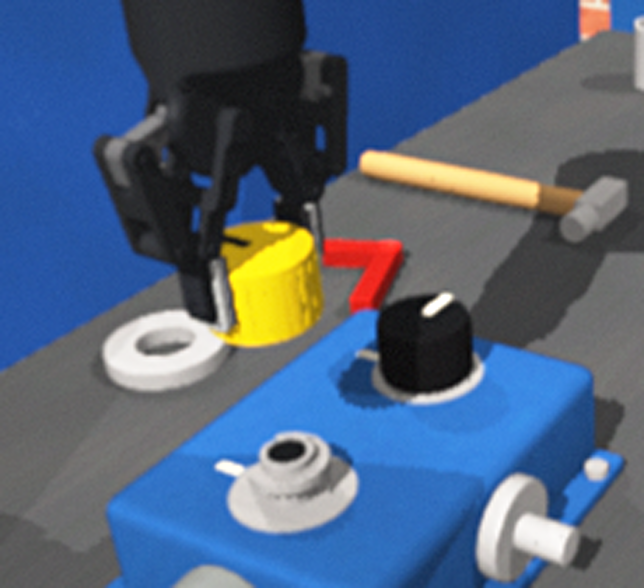

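The cap is held upright at crop (265,285). The neck at (293,475) is clear, and the black cap is still seated. Carrying it to the tray.

```bash

python3 -m crank '{"slide":[[0.004,-0.018,0],[0.007,-0.03,0],[0.009,-0.039,0],[0.009,-0.039,0],[0.009,-0.039,0],[0.009,-0.039,0],[0.009,-0.039,0],[0.009,-0.039,0]],"twist":[0,0,0,0,0,0,0,0]}'
python3 -m crank '{"slide":[[0.009,-0.039,0],[0.009,-0.039,0],[0.009,-0.039,0],[0.009,-0.039,0],[0.008,-0.034,0],[0.005,-0.02,0],[0,0,0],[0,0,0]],"twist":[0,0,0,0,0,0,0,0]}'
python3 - <<'E'
from h import *
from bench import viewer
to([466,-232,12],178)
s=viewer.snapshot("side")
t=viewer.snapshot("top")
cv2.imwrite("pics/s6.png",np.hstack([s["img"][60:260,320:520],t["img"][180:380,370:570]])[:,:,::-1].repeat(2,0).repeat(2,1))
E
```

```text
time: 9.5
tool_pos: [513.5, -29.0, 190.7]
tcp_rot: [180.0, -0.1, 179.8]
ft_force: [0.8, 0.5, -1.5]
finger_gap: 54.8
time: 10.3
tool_pos: [464.6, -237.3, 190.9]
tcp_rot: [179.9, -0.1, 179.8]
ft_force: [0.5, 0.7, -1.3]
finger_gap: 55.0
t 10.3 pos [ 464.6 -237.3  190.9] rot [ 1.799e+02 -1.000e-01  1.798e+02] gap 55.0 F [ 0.5  0.7 -1.3] M [-0.02 -0.02 -0.02] j6 -122.5
tool slide mm [ -1.3   5.3 178.9] twist rad 0.031
```

View pics/s6.png

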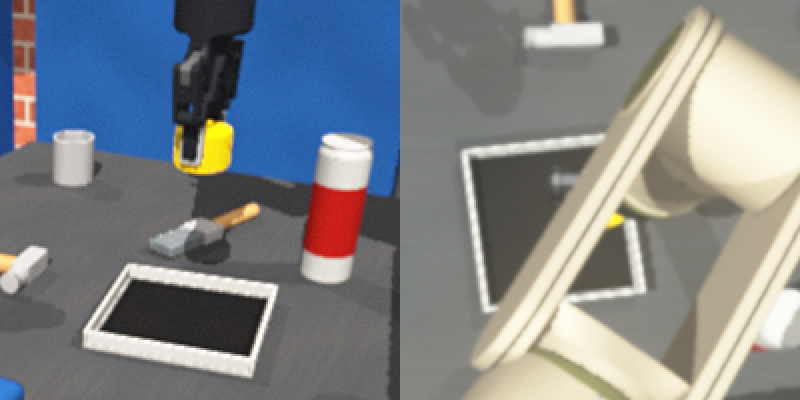

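```bash
python3 - <<'E'
from h import *
np.set_printoptions(precision=1,suppress=True)
s=pickle.load(open("pics/side0.pkl","rb"));t=pickle.load(open("pics/top0.pkl","rb"))
q=onz(s,[(320+x/2,60+y/2) for x,y in((128,266),(276,286),(252,374),(84,346))],20);print(q,q.mean(0))
q=onz(t,[(401,254),(483,247),(493,327),(411,335)],20);print(q,q.mean(0))
print("can base",onz(s,[(484,199)],0),"top",tri(s,(492,130),t,(565,338)))
E
```

```text
[[ 563.6 -302.3   20. ]
 [ 390.1 -332.4   20. ]
 [ 356.8 -131.    20. ]
 [ 525.7 -101.9   20. ]] [ 459.  -216.9   20. ]
[[ 543.1 -130.    20. ]
 [ 565.7 -316.1   20. ]
 [ 386.6 -335.3   20. ]
 [ 364.2 -153.4   20. ]] [ 464.9 -233.7   20. ]
can base [[ 349.1 -424.6   -0. ]] top (array([ 358.9, -434.5,  169.5]), np.float64(2.253081372418569))
```

Tray centre is about (464,-231) in both views, within tolerance: the top view gives 233.7 and the coarse side view 217. The side view's far walls agree. Descending.

```bash

python3 -m crank '{"slide":[[0,0,0.015],[0,0,0.03],[0,0,0.03],[0,0,0.03],[0,0,0.025],[0,0,0.015],[0,0,0.01],[0,0,0.005]],"twist":[0,0,0,0,0,0,0,0]}'
python3 -m crank '{"slide":[[0,0,0],[0,0,0],[0,0,0]],"twist":[0,0,0]}'
python3 - <<'E'
from h import *
from bench import viewer
to([464,-231,12],178)
s=viewer.snapshot("side");crop(s,340,140,160,130,"pics/s7.png",4)
E
```

```text
time: 11.2
tool_pos: [465.3, -237.1, 31.4]
tcp_rot: [180.0, -0.0, 179.9]
ft_force: [-0.1, -0.4, -0.9]
finger_gap: 55.2
time: 11.5
tool_pos: [466.3, -238.2, 33.6]
tcp_rot: [-179.9, 0.1, 179.8]
ft_force: [0.8, 0.1, -1.3]
finger_gap: 54.7
t 11.5 pos [ 466.3 -238.2   33.6] rot [-1.799e+02  1.000e-01  1.798e+02] gap 54.7 F [ 0.8  0.1 -1.3] M [ 0.01  0.01 -0.03] j6 -122.5
tool slide mm [ 2.3  7.2 21.6] twist rad 0.032
```

View pics/s7.png

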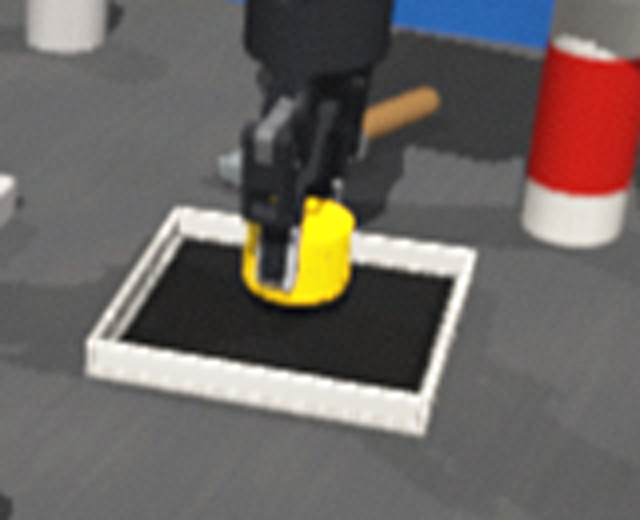

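The cap hangs at crop (298,255), well inside the tray and about 20 mm above the mat. I'll shift it 7 mm and lower slowly.

```bash

python3 -m crank '{"slide":[[0.002,0.004,0.004],[0,0.003,0.004],[0,0,0.004],[0,0,0.003],[0,0,0.002],[0,0,0.001],[0,0,0],[0,0,0]],"twist":[0,0,0,0,0,0,0,0]}'
python3 -c "
from h import *
to([464,-231,12],178)"
```

```text
time: 12.35
tool_pos: [463.6, -230.7, 14.4]
tcp_rot: [-180.0, 0.0, 179.8]
ft_force: [-0.4, 0.2, -0.7]
finger_gap: 54.8
t 12.35 pos [ 463.6 -230.7   14.4] rot [-180.     0.   179.8] gap 54.8 F [-0.4  0.2 -0.7] M [ 0.    0.05 -0.01] j6 -122.0
tool slide mm [-0.4 -0.3  2.4] twist rad 0.032
```

```bash

python3 -m crank '{"slide":[[0,0,0.001],[0,0,0.0005],[0,0,0.0005],[0,0,0]],"twist":[0,0,0,0]}'
python3 -m crank '{"slide":[[0,0,0.0005],[0,0,0],[0,0,0]],"twist":[0,0,0]}'
```

```text
time: 12.75
tool_pos: [463.4, -230.6, 12.2]
tcp_rot: [180.0, -0.0, 179.8]
ft_force: [-0.8, -0.1, -1.6]
finger_gap: 54.8
time: 13.05
tool_pos: [463.4, -230.6, 11.8]
tcp_rot: [180.0, -0.0, 179.8]
ft_force: [1.2, 0.3, -1.2]
finger_gap: 54.9
```

```bash

python3 -m crank '{"slide":[[0,0,0.0005],[0,0,0.0005],[0,0,0]],"twist":[0,0,0]}'
python3 - <<'E'
from h import *
from bench import viewer
s=viewer.snapshot("side");crop(s,380,170,70,60,"pics/s8.png",9)
E
```

```text
time: 13.35
tool_pos: [463.5, -230.7, 10.9]
tcp_rot: [-180.0, 0.0, 179.8]
ft_force: [-0.5, 0.2, 0.7]
finger_gap: 54.9
```

View pics/s8.png

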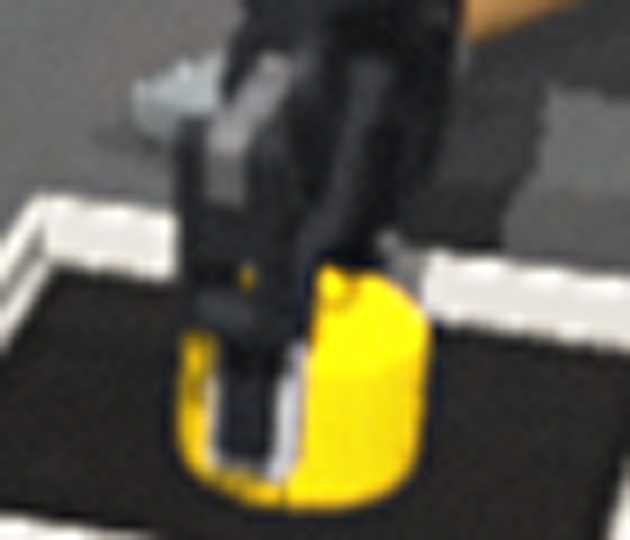

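The force has gone from -1.3 N to +0.7 N, so contact may be starting. One more half millimetre should confirm it.

```bash

python3 -m crank '{"slide":[[0,0,0.0005],[0,0,0],[0,0,0]],"twist":[0,0,0]}'
python3 -c "
from h import *
to([464,-231,10.5])"
```

```text
time: 13.7
tool_pos: [463.6, -230.7, 10.8]
tcp_rot: [-180.0, 0.0, 179.8]
ft_force: [-2.4, 1.2, 5.8]
finger_gap: 55.2
t 13.7 pos [ 463.6 -230.7   10.8] rot [-180.     0.   179.8] gap 55.2 F [-2.4  1.2  5.8] M [0.44 0.42 0.04] j6 -122.0
tool slide mm [-0.4 -0.3  0.3]
```

Contact is confirmed (+5.8 N). Letting go, then retreating straight up.

```bash

python3 -m crank '{"slide":[[0,0,0],[0,0,0],[0,0,0],[0,0,0],[0,0,0],[0,0,0],[0,0,0],[0,0,0]],"twist":[0,0,0,0,0,0,0,0]}' 0
python3 -m crank '{"slide":[[0,0,-0.005],[0,0,-0.01],[0,0,-0.02],[0,0,-0.03],[0,0,-0.04],[0,0,-0.04],[0,0,-0.03],[0,0,-0.02]],"twist":[0,0,0,0,0,0,0,0]}'
python3 -m crank '{"slide":[[-0.02,0.03,-0.01],[-0.02,0.045,0],[-0.02,0.045,0],[-0.02,0.045,0],[0,0.04,0],[0,0.02,0],[0,0,0],[0,0,0]],"twist":[0,0,0,0,0,0,0,0]}'
python3 - <<'E'
from h import *
from bench import viewer
s=viewer.snapshot("side");t=viewer.snapshot("top")
cv2.imwrite("pics/s9.png",np.hstack([s["img"][170:380,100:480],t["img"][170:380,150:530]])[:,:,::-1])
crop(s,340,160,160,120,"pics/s10.png",4);crop(t,385,230,125,120,"pics/t10.png",5)
E
```

```text
time: 14.5
tool_pos: [463.4, -230.6, 10.3]
tcp_rot: [-180.0, -0.0, 179.8]
ft_force: [-0.3, -0.7, -0.2]
finger_gap: 85.3
time: 15.3
tool_pos: [464.5, -231.2, 209.7]
tcp_rot: [-179.8, 0.2, 179.8]
ft_force: [0.1, 0.3, 0.3]
finger_gap: 85.6
time: 16.1
tool_pos: [544.2, -5.8, 216.1]
tcp_rot: [-180.0, 0.1, 179.9]
ft_force: [0.2, -0.1, -0.4]
finger_gap: 85.7
```

View pics/s9.png

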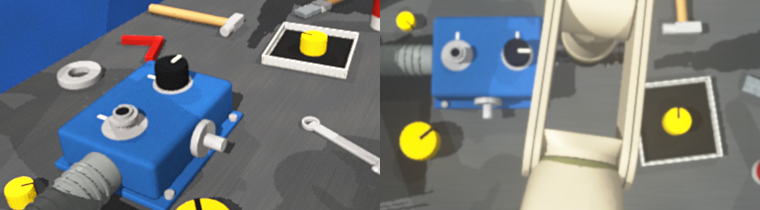

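View pics/s10.png

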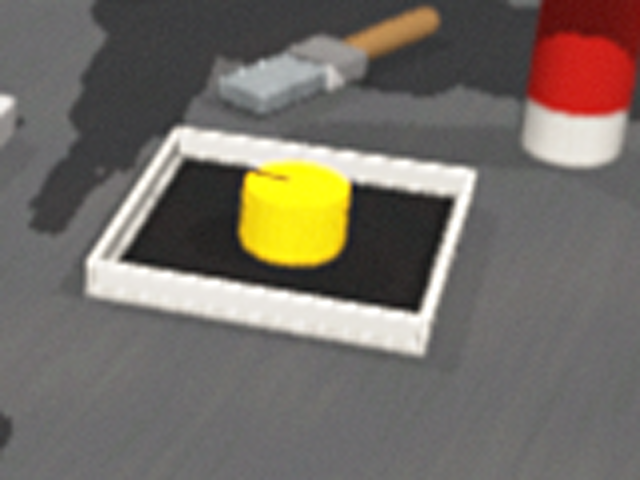

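View pics/t10.png

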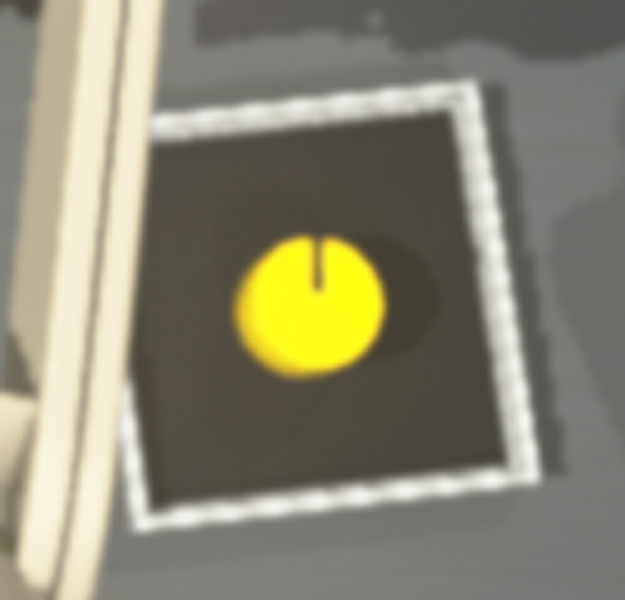

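The cap stands upright near the tray's centre (top crop (310,307)), with its pointer along +x, so it was at release when lifted. The breather cap is still in its port with its stripe unchanged, and the gripper is clear of everything. Handing in.

```bash
python3 -c "
from bench import hand_in
print(hand_in())"
```

```text
the job is handed in; nothing more can be done
None
```

I unscrewed the middle-sized yellow cap about 124° anticlockwise in one grip, lifted it clear, and set it down in the aluminium tray. I then let go, backed off and handed the job in at about 16 s.

**Last checks:**
- **Yellow cap:** both views show it upright near the tray's centre. Its pointer still lies along +x, so it was at the release mark when lifted.
- **Breather cap:** still in its port, with its stripe unchanged.
- **Gripper:** open and clear of everything.
- **Forces:** the readings I took at the end of each move never passed about 8 N. Contact with the tray floor was about 6 N.

**Disagreements:**
- **Pointer angle:** the two views differed by about 6° on the starting angle (about -124° from the top, -118° from the side). I re-measured it in the side view before the last 5° of turn.
- **Tray centre:** a rough side-view estimate was about 17 mm off the top view. I used the top view, and the final pictures show it was right.

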